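Charge a grinding tube with two balls and hold it slanted for filling

ROBOT

A 7-joint arm with a two-finger parallel gripper is mounted at the origin on a cart in front of the work surface, level with it; the furniture and walls round the work are solid. World frame = base frame: x ahead of the robot, y to its left, z up, the work surface at z = 0. Lengths are in m, angles in rad, forces in N, time in s.
With the tool pointing down it reaches from about 0.425 to 0.925 m from the base axis. Payload 6.8 kg.
Tool frame: the origin (TCP) lies at the very end of the fingers, on their centre line; the grasp point (between the pads) lies 19 mm behind it; z points along the fingers, y is the line along which they close (so a half turn about z gives the same grasp; the last joint's range is limited). The gripper opens to 85 mm and grips with 20 to 120 N. Pads are 22 mm wide; open, the fingers measure 114 mm over their backs; the gripper's body (76 mm by 85 mm) begins 54 mm behind the grasp point. The pads swing forward as they close: fully open they stand 13 mm farther back than shut.
Start: joints at [1.015, 0.477, 0.022, 1.555, -0.011, 1.109, -0.083], TCP at [0.292, -0.608, 0.231] pointing down, gripper open.
Joint ranges: [-2.96, 2.96], [-0.34, 2.1], [-1.41, 1.46], [0.24, 2.44], [-1.37, 4.51], [0.17, 1.92], [-2.96, 2.96]. Speed limits (rad/s): [2.39, 2.39, 3.14, 3.14, 3.14, 3.14, 3.14].

INTERFACE

Orientations are given as a rotation vector (axis times angle).
In Python, from bench import r gives the robot as it stands.
- The arm moves only by the shell command python3 -m jog 'ROWS' [FORCE]. ROWS is JSON, a list of rows, each an object of numbers: "fingers": the finger opening in m, from 0 to 0.0854; "x", "y", "z": the shift along the tool's x, y, z in m; "rx", "ry", "rz": the turn, a rotation vector about the tool's x, y, z in degrees. In form: [{"fingers": .., "x": .., "y": .., "z": .., "rx": .., "ry": .., "rz": ..}, ...]. A call has 1 to 8 rows; each row shifts and turns the commanded pose from where the row before left it, along the tool's axes as they then stand; what a row does not reach is not made up. A row lasts 1/8 s, in which the tool goes at most 62.5 mm and 10.7 degrees, less where a joint would pass 70% of its speed; a pose out of reach is approached as far as the arm can. A call is refused whole if a number of a shift passes 0.0625 or a number of a turn 10.7, either way. A call with a gripper value outside its range is refused whole. The fingers move at their own pace and stop on an object; FORCE is the grip in N (left out, the last holds). Time passes only in rows, so rows that do not move let the fingers close. It gives the time, the measured TCP pose, the force, the opening and the grip force at its end, in the units of the state.
- r.get_obs(): the state, without advancing time (a new reading comes with each control period).
- r.grab_frame(name): name is "scene" or "top" or "wrist"; returns (picture, depth): 400x640x3 uint8, red, green, blue; 400x640 float32, m along the optical axis (not along the pixel's ray), 0 where there is no reading.
- r.get_calibration(name): a dict with "mtx" (3x3 intrinsics, pixels), "dist" ([k1, k2, p1, p2, k3] as OpenCV has them; the pictures are not rectified), "extrinsics" (4x4, takes a point from camera to world coordinates). Camera axes: x right, y down, z forward; pixel columns grow to the right and rows downward; lengths in m; the calibration is good to about 2 mm. A picture is of the moment at which its call begins: read the wrist's pose just before it. get_calibration takes no time and is no camera call; for the wrist camera it gives the pose at the moment of the call.
- r.hand_in(): hands the job in; it is judged then, once.
Trained networks look in the newest picture that a camera, given by its name, has taken for a name from the list of things; names that differ only in an ending like _2 or _b are one class to them, and where a whole thing is asked for, a point or a joint stands for the part that bears it (a point fixed in the world has none). Each returns a list of dicts, best first, with "score" (0 to 1); they miss things now and then, are a little off and sometimes report something else, mostly with a low value. They report only what shows in the picture. A call takes as long as a camera call. They do not tell look-alikes from the thing itself.
- r.search_frame(target, camera): "xyz" ([x, y, z] in m, in world coordinates, good to about 4 mm: the middle of the surface that is visible of it).
- r.landmark_of(target, camera): "xyz" ([x, y, z] in m, in world coordinates, good to about 4 mm: a listed point, or the origin of a listed thing).
The state is a dict: "clock": time; "joints": joint angles; "qvel": joint speeds; "tau": joint torques, N m; "tcp_pos": TCP position; "orientation": TCP orientation; "contact_force": force on the tool from outside, world axes, zero at the start; "moment": the same for the moment, N m; "grip_width": finger opening in m; "gripper_force": force on a finger pad.
Only numpy, scipy, OpenCV 4.12 (cv2) and the standard library are available. Lean on these libraries where they do the work, as an engineer would, in place of code of your own. Each camera call takes 0.05 s, during which the arm holds its last target. There are 200 camera calls.

TASK

Drop the two steel balls from their little stand, one after the other, into the open grinding tube while it stands in the rack. Then draw that tube straight up out of the rack, slant it to about 45 degrees from upright, mouth upward, either way round, and finish still holding it there in the gripper, steady, with all of it more than 10 cm above the bench and both balls inside, ready for the sample to be spooned in. Leave the two closed tubes standing in the rack and do not disturb the timer or the beaker.

Things in the scene. Friction and masses are not known exactly. Their poses are not given: they have to be found in the camera images.
- ball_1_center (a point): centre of a plain steel ball, 20 mm diameter, 33 g; at the start it rests in the cup at the top of one post of the ball stand, its centre about 40 mm above the bench. Axes mean nothing
- ball_2_center (a point): centre of the second, identical steel ball, on the other post of the ball stand
- open_tube_centre (a point): the open grinding tube: a white plastic cylinder, 40 mm outside, 34 mm inside diameter, 112 mm tall, floor 4 mm thick, about 90 g, open at the top, the only one of the three tubes in the rack without a lid. The point is on its axis, half-way up (56 mm below the mouth). z = tube axis, towards the mouth. At the start it stands in one of the three bores, mouth 120 mm above the bench; bores are a loose fit (42 mm)
- open_tube_bottom (a point): the same tube: centre of its underside, 112 mm below the mouth, same axes
- rack: grey rack block fixed to the bench, 208 x 66 x 50 mm tall, origin at the centre of its underside on the bench; its long side lies along its x. Three bores 42 mm wide and 42 mm deep (floor 8 mm above the bench) at x = -66, 0, +66 mm, y = 0; the tubes stand 70 mm or more out of it
- closed_tube_1_centre (a point): a tube of the same width with a ribbed grey lid (42 mm wide), 122 mm tall, standing in another bore; the point is on its axis half-way up (61 mm above its underside), z = its axis. Must stay standing
- closed_tube_2_centre (a point): the second closed tube, just like the first
- ball_stand: ball stand fixed to the bench: flat aluminium base 120 x 44 x 6 mm, long side along its x, with two white posts 16 mm across at x = -32 and +32 mm, whose cupped tops are 32 mm above the bench; narrower than the balls they carry. Origin at the centre of the underside of the base
- timer_centre (a point): centre of a small white bench timer, 66 x 70 x 26 mm, lying on the bench between stand and rack; a bystander
- beaker_centre (a point): centre of a small clear beaker, 52 mm across, 62 mm tall, standing to the right of the ball stand; a bystander
There are look-alikes about, which are no part of the job. Leave any yellow look-alike of the part that bears open_tube_centre alone.

How it is judged:
By the outcome, as a careful person would: the job done as asked, in the order asked, and still so for the second after the job is handed in, while the arm keeps its last pose, push and grip.
It also fails if it takes over 64 s, if anything falls off the work surface, if the arm or the gripper's body presses on something with over 40 N, if the wrist force passes 120 N, or if a joint passes its speed limit or range.

## Working session

There is one attempt and no reset: what is moved stays moved. The work goes in short steps, Python scripts to look and compute and a shell command to move; the robot and the scene stay as the last step left them, time stands still between calls to the robot, and variables do not carry over. Pictures are saved under pics/ and viewed, at most 10 in all, crops included, and the job is handed in when it is done.

```bash
ls; mkdir -p pics
python3 - <<'E'
from bench import r
import cv2,numpy as np
o=r.get_obs();print(o)
for c in("scene","top"):
    p,d=r.grab_frame(c);cv2.imwrite(f"pics/{c}0.png",p[:,:,::-1])
    for t in["ball_1_center","open_tube_centre","rack","closed_tube_1_centre","ball_stand","timer_centre","beaker_centre"]:
        print(c,t,[(np.round(x["xyz"],3).tolist(),round(x["score"],2)) for x in r.landmark_of(t,c)])
E
```

```text
pics
{'clock': 0.0, 'joints': array([ 1.0148726 ,  0.47779351,  0.02235132,  1.55646335, -0.01150599,
        1.10928466, -0.08309546]), 'qvel': array([ 0.00195496, -0.00063052, -0.00111269,  0.00085776,  0.00121722,
        0.00258374,  0.00101981]), 'tau': array([-3.46120951e-04, -5.96443212e+01,  1.60778124e+00, -2.81199718e+01,
        1.24311840e-02,  9.30139533e-03, -2.70689412e-06]), 'tcp_pos': array([ 0.2920026 , -0.60791305,  0.23032533]), 'orientation': array([-3.06146548e+00, -6.97210132e-01,  8.39910917e-04]), 'contact_force': array([-1.0327527 , -0.11618085, -0.21504773]), 'moment': array([-0.00045858, -0.05030818,  0.00658634]), 'gripper_force': 0.0, 'grip_width': 0.08569241175873987}
scene ball_1_center [([0.491, -0.21, 0.044], 0.61), ([0.509, 0.124, 0.001], 0.48)]
scene open_tube_centre [([0.554, 0.005, 0.057], 0.89), ([0.615, -0.028, 0.056], 0.72), ([0.567, 0.104, 0.063], 0.57), ([0.528, -0.198, 0.002], 0.45)]
scene rack [([0.509, 0.123, -0.002], 0.77)]
scene closed_tube_1_centre [([0.441, 0.149, 0.072], 0.76), ([0.568, 0.105, 0.068], 0.28)]
scene ball_stand [([0.525, -0.2, 0.005], 0.57)]
scene timer_centre [([0.454, -0.004, 0.016], 0.72)]
scene beaker_centre [([0.474, -0.368, 0.033], 0.86), ([0.509, 0.124, -0.001], 0.16)]
top ball_1_center [([0.495, -0.206, 0.043], 0.4)]
top open_tube_centre [([0.555, 0.014, 0.052], 0.93), ([0.567, 0.102, 0.06], 0.79), ([0.503, 0.127, 0.07], 0.6), ([0.611, -0.026, 0.058], 0.58)]
top rack [([0.504, 0.124, -0.0], 0.75)]
top closed_tube_1_centre [([0.438, 0.145, 0.069], 0.67)]
top ball_stand [([0.528, -0.2, 0.001], 0.58)]
top timer_centre [([0.455, -0.003, 0.016], 0.62)]
top beaker_centre [([0.477, -0.367, 0.03], 0.83)]
```

View pics/scene0.png

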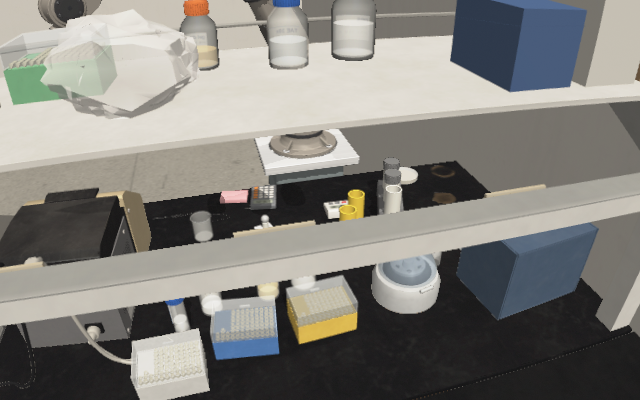

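View pics/top0.png

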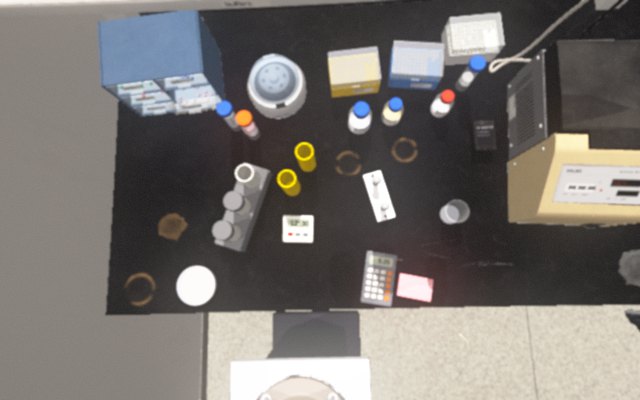

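The scene view is mostly blocked by the shelf edge. In the top view, the open tube is the upper bore of the rack (244,173). The two lidded tubes are at (233,201) and (224,231), and yellow look-alikes at (305,157) and (289,182). The balls are on the stand at (378,181) and (382,197), the timer is at (298,229) and the beaker at (455,212). Next I go above the stand for a close look.

```bash
cat > h.py <<'E'
from bench import r
import cv2,numpy as np
from scipy.spatial.transform import Rotation as R
def to(p,yaw_y=None):
    """shift in tool axes to reach world TCP p; turn so tool is down with closing axis at yaw_y deg (mod 180)"""
    o=r.get_obs();M=R.from_rotvec(o["orientation"])
    print("t",round(o["clock"],2),"tcp",o["tcp_pos"].round(4),"y-yaw",np.degrees(np.arctan2(*M.as_matrix()[[1,0],1])).round(1))
    print("shift tool mm",(M.inv().apply(np.array(p)-o["tcp_pos"])*1e3).round(1))
    if yaw_y is not None:
        c=[]
        for a in(yaw_y,yaw_y+180):
            a=np.radians(a);y=np.array([np.cos(a),np.sin(a),0]);z=np.array([0,0,-1.])
            c.append(np.degrees((M.inv()*R.from_matrix(np.c_[np.cross(y,z),y,z])).as_rotvec()))
        print("turn deg",min(c,key=np.linalg.norm).round(2))
def world(cam,u,v,z,ext=None):
    """ray of pixel meets plane z"""
    k=r.get_calibration(cam);E=k["extrinsics"] if ext is None else ext
    n=cv2.undistortPoints(np.array([[[u,v]]],float),k["mtx"],np.array(k["dist"]))[0,0]
    d=E[:3,:3]@[n[0],n[1],1];return E[:3,3]+d*(z-E[2,3])/d[2]
def look(name,cam="wrist"):
    E=r.get_calibration(cam)["extrinsics"];p,d=r.grab_frame(cam)
    cv2.imwrite(f"pics/{name}.png",p[:,:,::-1]);np.savez(f"pics/{name}.npz",E=E,d=d);return p,d,E
def find(t,cam="wrist"):
    for x in r.landmark_of(t,cam):print(cam,t,np.round(x["xyz"],4).tolist(),round(x["score"],2))
E
python3 -m jog '[{"x":0.048,"y":-0.033},{"x":0.048,"y":-0.033},{"x":0.048,"y":-0.033},{"x":0.048,"y":-0.033},{"x":0.048,"y":-0.033},{"x":0.048,"y":-0.033},{"x":0.048,"y":-0.033},{"x":0.048,"y":-0.033}]'
python3 - <<'E'
from h import *
look("w1")
for t in["ball_1_center","ball_stand"]:find(t)
to([.525,-.2,.22],-67)
E
```

```text
t 0.95 tcp [ 0.2923 -0.6085  0.2313] y-yaw -64.3
shift tool mm [ 386.6 -267.4   11.3]
turn deg [ 0.   -0.    2.66]validation failed for argument at $[0]...
```

View pics/w1.png

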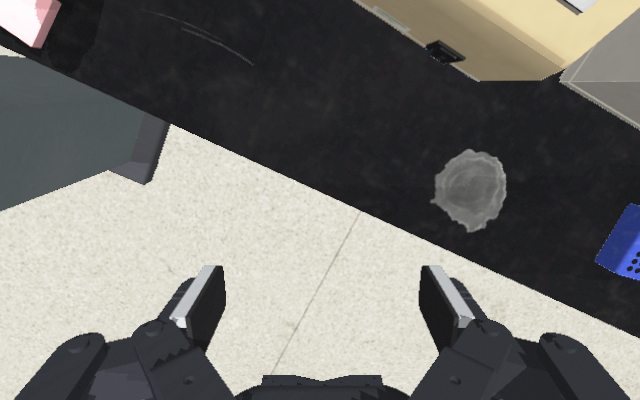

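The move was refused, probably because each row needs every key. The wrist picture shows floor and the bench edge, with the fingers at the bottom. I'll retry with full rows.

```bash
python3 -m jog '[{"fingers":0.0854,"x":0.048,"y":-0.033,"z":0,"rx":0,"ry":0,"rz":0.3},{"fingers":0.0854,"x":0.048,"y":-0.033,"z":0,"rx":0,"ry":0,"rz":0.3},{"fingers":0.0854,"x":0.048,"y":-0.033,"z":0,"rx":0,"ry":0,"rz":0.3},{"fingers":0.0854,"x":0.048,"y":-0.033,"z":0,"rx":0,"ry":0,"rz":0.3},{"fingers":0.0854,"x":0.048,"y":-0.033,"z":0,"rx":0,"ry":0,"rz":0.3},{"fingers":0.0854,"x":0.048,"y":-0.033,"z":0,"rx":0,"ry":0,"rz":0.3},{"fingers":0.0854,"x":0.048,"y":-0.033,"z":0,"rx":0,"ry":0,"rz":0.3},{"fingers":0.0854,"x":0.048,"y":-0.033,"z":0,"rx":0,"ry":0,"rz":0.3}]'
python3 - <<'E'
from h import *
look("w2")
for t in["ball_1_center","ball_stand"]:find(t)
to([.525,-.2,.22],-67)
E
```

```text
clock: 1.95
tcp_pos: [0.5323, -0.207, 0.2317]
orientation: [3.077, 0.632, 0.001]
contact_force: [0.7, -0.5, -0.4]
grip_width: 0.0856
gripper_force: 0.0
wrist ball_1_center [0.4956, -0.2093, 0.0394] 0.66
wrist ball_stand [0.5235, -0.1982, -0.0035] 0.65
t 2.1 tcp [ 0.5334 -0.2045  0.2315] y-yaw -66.3
shift tool mm [-5.9 -7.5 11.5]
turn deg [-0.04 -0.09  0.67]
```

View pics/w2.png

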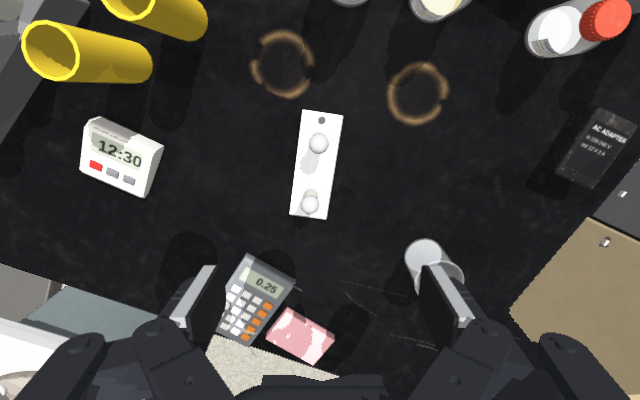

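The wrist view shows the balls on the stand at about (318,143) and (310,203), clear of the timer (120,157) and beaker (430,260).

Run:
```python
from h import *
n=np.load("pics/w2.npz");E=n["E"]
a=world("wrist",318,143,.04,E);b=world("wrist",310,203,.04,E)
print(a,b,np.linalg.norm(a-b))
img=cv2.imread("pics/w2.png")
for (u,v) in((318,143),(310,203)):
    g=cv2.resize(img[v-25:v+25,u-25:u+25],None,fx=8,fy=8,interpolation=cv2.INTER_CUBIC)
    c=cv2.HoughCircles(cv2.cvtColor(g,6),cv2.HOUGH_GRADIENT,1,100,param1=80,param2=15,minRadius=50,maxRadius=110)
    print(None if c is None else c[0][:2]/8+[u-25-.5,v-25-.5,0])
d=(a-b)[:2];print("stand dir",np.degrees(np.arctan2(d[1],d[0])))
to([*a[:2],.06],np.degrees(np.arctan2(d[1],d[0]))-90)
to([*b[:2],.06])
```

```text
[ 0.55700884 -0.19260088  0.04      ] [ 0.49619617 -0.20941014  0.04      ] 0.06309303691598953
[[318.0625     143.1875      10.05000019]]
[[300.5625     206.5625      11.23750019]]
stand dir 15.451359339498657
t 2.1 tcp [ 0.5334 -0.2045  0.2315] y-yaw -66.3
shift tool mm [ 26.1  -1.3 171.5]
turn deg [-0.05 -0.08  8.22]
t 2.1 tcp [ 0.5334 -0.2045  0.2315] y-yaw -66.3
shift tool mm [-36.3 -10.3 171.4]
```

```bash
python3 -m jog '[{"fingers":0.05,"x":0.026,"y":-0.001,"z":0.04,"rx":0,"ry":0,"rz":8.2},{"fingers":0.05,"x":0,"y":0,"z":0.06,"rx":0,"ry":0,"rz":0},{"fingers":0.05,"x":0,"y":0,"z":0.05,"rx":0,"ry":0,"rz":0},{"fingers":0.05,"x":0,"y":0,"z":0,"rx":0,"ry":0,"rz":0},{"fingers":0.05,"x":0,"y":0,"z":0,"rx":0,"ry":0,"rz":0}]' 30
python3 - <<'E'
from h import *
look("w3");find("ball_1_center")
to([.5568,-.1926,.021],-74.5)
E
```

```text
clock: 2.72
tcp_pos: [0.5559, -0.1987, 0.0831]
orientation: [3.114, 0.409, 0.003]
contact_force: [0.6, 0.6, 0.8]
grip_width: 0.0499
gripper_force: 0.0
wrist ball_1_center [0.4916, -0.2089, 0.0393] 0.7
t 2.83 tcp [ 0.5567 -0.1985  0.084 ] y-yaw -75.0
shift tool mm [ 1.4 -5.8 63. ]
turn deg [ 0.15 -0.22 -0.5 ]
```

View pics/w3.png

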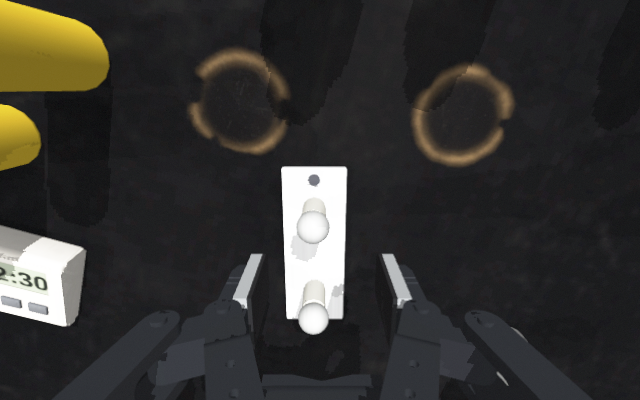

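The stand is now aligned with the image. The far ball is at (313,227) and the near ball at (313,317), midway between the fingers in the closing direction.

Run:
```python
from h import *
E=np.load("pics/w3.npz")["E"]
a=world("wrist",313,227,.04,E);b=world("wrist",313,317.5,.04,E);print(a,b,np.linalg.norm(a-b))
to([*a[:2],.021],np.degrees(np.arctan2(*(a-b)[[1,0]]))-90)
to([*b[:2],.021])
```

```text
[ 0.55631942 -0.1932374   0.04      ] [ 0.49450919 -0.20928111  0.04      ] 0.0638584855043828
t 2.83 tcp [ 0.5567 -0.1985  0.084 ] y-yaw -75.0
shift tool mm [ 0.8 -5.3 63. ]
turn deg [ 0.14 -0.22  0.45]
t 2.83 tcp [ 0.5567 -0.1985  0.084 ] y-yaw -75.0
shift tool mm [-63.1  -5.8  62.8]
```

```bash
python3 -m jog '[{"fingers":0.05,"x":0.001,"y":-0.0055,"z":0.005,"rx":0,"ry":0,"rz":0},{"fingers":0.05,"x":0,"y":0,"z":0.02,"rx":0,"ry":0,"rz":0},{"fingers":0.05,"x":0,"y":0,"z":0.02,"rx":0,"ry":0,"rz":0},{"fingers":0.05,"x":0,"y":0,"z":0.0175,"rx":0,"ry":0,"rz":0},{"fingers":0.05,"x":0,"y":0,"z":0,"rx":0,"ry":0,"rz":0},{"fingers":0.01,"x":0,"y":0,"z":0,"rx":0,"ry":0,"rz":0},{"fingers":0.01,"x":0,"y":0,"z":0,"rx":0,"ry":0,"rz":0},{"fingers":0.01,"x":0,"y":0,"z":0,"rx":0,"ry":0,"rz":0}]' 30
python3 -m jog '[{"fingers":0.01,"x":0,"y":0,"z":0,"rx":0,"ry":0,"rz":0},{"fingers":0.01,"x":0,"y":0,"z":0,"rx":0,"ry":0,"rz":0}]'
python3 -c "
from h import *
to([.566,.103,.2],70.5)"
```

```text
clock: 3.82
tcp_pos: [0.5555, -0.1925, 0.0198]
orientation: [3.113, 0.411, 0.003]
contact_force: [0.3, -1.9, 3.9]
grip_width: 0.018
gripper_force: 29.2
clock: 4.08
tcp_pos: [0.5554, -0.1924, 0.0196]
orientation: [3.113, 0.411, 0.003]
contact_force: [0.8, -1.8, 5.5]
grip_width: 0.0179
gripper_force: 29.4
t 4.08 tcp [ 0.5554 -0.1924  0.0196] y-yaw -75.0
shift tool mm [  87.2 -282.3 -180.6]
turn deg [ 0.05 -0.12 34.54]
```

```bash
python3 -m jog '[{"fingers":0.01,"x":0,"y":0,"z":-0.03,"rx":0,"ry":0,"rz":0},{"fingers":0.01,"x":0,"y":0,"z":-0.05,"rx":0,"ry":0,"rz":8.6},{"fingers":0.01,"x":0,"y":0,"z":-0.05,"rx":0,"ry":0,"rz":8.6},{"fingers":0.01,"x":0,"y":0,"z":-0.05,"rx":0,"ry":0,"rz":8.6},{"fingers":0.01,"x":0,"y":0,"z":-0.02,"rx":0,"ry":0,"rz":8.6}]'
python3 -m jog '[{"fingers":0.01,"x":-0.0177,"y":-0.0564,"z":0,"rx":0,"ry":0,"rz":0},{"fingers":0.01,"x":-0.0177,"y":-0.0564,"z":0,"rx":0,"ry":0,"rz":0},{"fingers":0.01,"x":-0.0177,"y":-0.0564,"z":0,"rx":0,"ry":0,"rz":0},{"fingers":0.01,"x":-0.0177,"y":-0.0564,"z":0,"rx":0,"ry":0,"rz":0},{"fingers":0.01,"x":-0.0177,"y":-0.0564,"z":0,"rx":0,"ry":0,"rz":0},{"fingers":0.01,"x":0,"y":0,"z":0,"rx":0,"ry":0,"rz":0},{"fingers":0.01,"x":0,"y":0,"z":0,"rx":0,"ry":0,"rz":0}]'
python3 -c "
from h import *
look('w4');find('open_tube_centre')
to([.566,.103,.127],70.5)"
```

```text
clock: 4.7
tcp_pos: [0.5554, -0.1916, 0.2218]
orientation: [-3.095, 0.535, -0.006]
contact_force: [0.1, 0.4, -0.5]
grip_width: 0.0177
gripper_force: 29.6
clock: 5.58
tcp_pos: [0.5637, 0.1033, 0.2182]
orientation: [3.096, -0.527, -0.002]
contact_force: [0.5, -0.7, -0.1]
grip_width: 0.0183
gripper_force: 29.6
wrist open_tube_centre [0.6156, -0.0284, 0.0545] 0.97
wrist open_tube_centre [0.5679, 0.1025, 0.0659] 0.87
wrist open_tube_centre [0.5495, 0.0098, 0.0575] 0.7
t 5.67 tcp [0.5642 0.1018 0.2185] y-yaw -109.5
shift tool mm [ 1.4 -1.8 91.5]
turn deg [0.07 0.03 0.02]
```

View pics/w4.png

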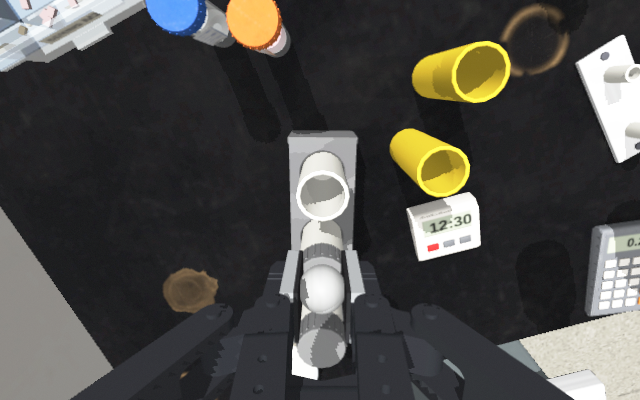

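The ball is held at (322,290). The open mouth is at (323,195) with its rim about 25 px in radius, and the yellow tubes are off to the right.

```bash
python3 -c "
from h import *
n=np.load('pics/w4.npz');E=n['E']
m=world('wrist',323,195,.12,E);b=world('wrist',322,290,.2385,E)
l=world('wrist',298,195,.12,E);q=world('wrist',348.5,195,.12,E)
print(m,b,np.linalg.norm(l-q))
to([m[0],m[1],.126]);"
```

```text
[0.567238   0.10058673 0.12      ] [0.56394207 0.10278909 0.2385    ] 0.03767833221697676
t 5.67 tcp [0.5642 0.1018 0.2185] y-yaw -109.5
shift tool mm [ 3.3  0.  92.5]
```

```bash
python3 -m jog '[{"fingers":0.01,"x":0.003,"y":0.001,"z":0.04,"rx":0,"ry":0,"rz":0},{"fingers":0.01,"x":0,"y":0,"z":0.03,"rx":0,"ry":0,"rz":0},{"fingers":0.01,"x":0,"y":0,"z":0.021,"rx":0,"ry":0,"rz":0},{"fingers":0.01,"x":0,"y":0,"z":0,"rx":0,"ry":0,"rz":0},{"fingers":0.01,"x":0,"y":0,"z":0,"rx":0,"ry":0,"rz":0}]'
python3 -c "
from h import *
to([.567,.101,.127]);look('w5')"
```

```text
clock: 6.3
tcp_pos: [0.5675, 0.1009, 0.1287]
orientation: [-3.096, 0.53, -0.002]
contact_force: [0.2, -0.5, 0.2]
grip_width: 0.0176
gripper_force: 29.6
t 6.3 tcp [0.5675 0.1009 0.1287] y-yaw -109.4
shift tool mm [-0.6  0.1  1.7]
```

View pics/w5.png

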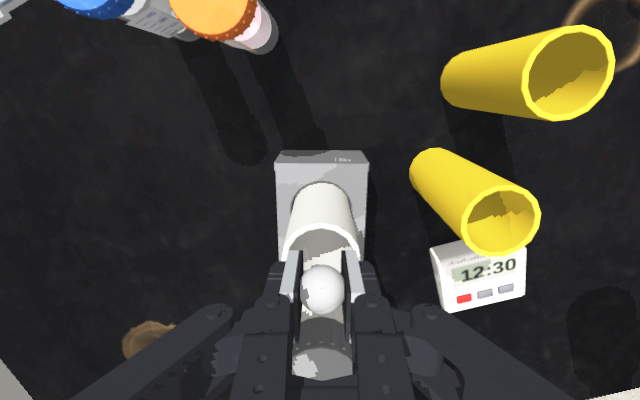

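```bash
python3 -c "
from h import *
E=np.load('pics/w5.npz')['E']
print('far rim outer',world('wrist',321,227,.12,E),'L',world('wrist',283,256,.12,E),'R',world('wrist',359,256,.12,E))
a=np.radians(-19.5);far=world('wrist',321,227,.12,E)
print('centre from far',far[:2]-.02*np.array([np.cos(a),np.sin(a)]))"
```

```text
far rim outer [0.58311271 0.09537979 0.12      ] L [0.57465941 0.11843492 0.12      ] R [0.56209075 0.08272859 0.12      ]
centre from far [0.56425988 0.10205592]
```

```bash
python3 -m jog '[{"fingers":0.01,"x":-0.0015,"y":0,"z":0.001,"rx":0,"ry":0,"rz":0},{"fingers":0.01,"x":0,"y":0,"z":0,"rx":0,"ry":0,"rz":0},{"fingers":0.05,"x":0,"y":0,"z":0,"rx":0,"ry":0,"rz":0},{"fingers":0.05,"x":0,"y":0,"z":0,"rx":0,"ry":0,"rz":0},{"fingers":0.05,"x":0,"y":0,"z":0,"rx":0,"ry":0,"rz":0},{"fingers":0.05,"x":0,"y":0,"z":-0.05,"rx":0,"ry":0,"rz":0},{"fingers":0.05,"x":0,"y":0,"z":-0.05,"rx":0,"ry":0,"rz":0},{"fingers":0.05,"x":0,"y":0,"z":0,"rx":0,"ry":0,"rz":0}]'
python3 -c "
from h import *
look('w6')
E=np.load('pics/w6.npz')['E']
i=cv2.imread('pics/w6.png');cv2.imwrite('pics/w6c.png',cv2.resize(i[130:280,240:400],None,fx=3,fy=3))
to([.4945,-.2093,.2],-75)"
```

```text
clock: 7.35
tcp_pos: [0.5682, 0.1029, 0.2312]
orientation: [-3.093, 0.528, -0.012]
contact_force: [-0.1, -0.3, -0.4]
grip_width: 0.0501
gripper_force: 0.0
t 7.4 tcp [0.5666 0.1024 0.2287] y-yaw -109.4
shift tool mm [ 35.2 318.   28.1]
turn deg [ -0.07  -0.23 -34.35]
```

View pics/w6c.png

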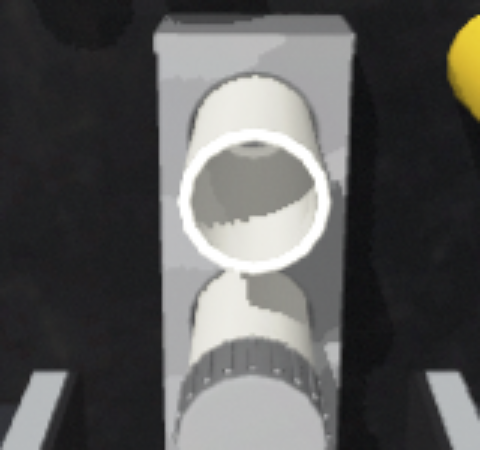

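The tube mouth is clean and the fingers are empty. The floor is hidden at this angle, so the ball is presumably inside. On to ball 2.

```bash
python3 -m jog '[{"fingers":0.05,"x":0.0059,"y":0.053,"z":0,"rx":0,"ry":0,"rz":0},{"fingers":0.05,"x":0.0059,"y":0.053,"z":0,"rx":0,"ry":0,"rz":0},{"fingers":0.05,"x":0.0059,"y":0.053,"z":0,"rx":0,"ry":0,"rz":0},{"fingers":0.05,"x":0.0059,"y":0.053,"z":0,"rx":0,"ry":0,"rz":0},{"fingers":0.05,"x":0.0059,"y":0.053,"z":0,"rx":0,"ry":0,"rz":0},{"fingers":0.05,"x":0.0059,"y":0.053,"z":0,"rx":0,"ry":0,"rz":0}]'
python3 -m jog '[{"fingers":0.05,"x":0,"y":0,"z":0.03,"rx":0,"ry":0,"rz":-8.6},{"fingers":0.05,"x":0,"y":0,"z":0.04,"rx":0,"ry":0,"rz":-8.6},{"fingers":0.05,"x":0,"y":0,"z":0.04,"rx":0,"ry":0,"rz":-8.6},{"fingers":0.05,"x":0,"y":0,"z":0.03,"rx":0,"ry":0,"rz":-8.6},{"fingers":0.05,"x":0,"y":0,"z":0,"rx":0,"ry":0,"rz":0},{"fingers":0.05,"x":0,"y":0,"z":0,"rx":0,"ry":0,"rz":0}]'
python3 -c "
from h import *
look('w7');find('ball_1_center')
E=np.load('pics/w7.npz')['E']
g=cv2.imread('pics/w7.png');m=(g[:,:,0]>80).astype(np.uint8)
g=cv2.cvtColor(g,6)
c=cv2.HoughCircles(g,cv2.HOUGH_GRADIENT,1,20,param1=100,param2=12,minRadius=11,maxRadius=20)
for u in c[0]:
  if 230<u[1]<360 and 260<u[0]<380: print(u,world('wrist',u[0],u[1],.04,E))
to([.4945,-.2093,.021],-75)"
```

```text
clock: 8.15
tcp_pos: [0.4921, -0.211, 0.2253]
orientation: [-3.097, 0.528, 0.004]
contact_force: [0.5, -1.3, 0.2]
grip_width: 0.0501
gripper_force: 0.0
clock: 8.9
tcp_pos: [0.4937, -0.2098, 0.0872]
orientation: [3.115, 0.407, 0.0]
contact_force: [1.0, 0.2, 1.3]
grip_width: 0.0499
gripper_force: 0.0
wrist ball_1_center [0.4941, -0.2085, 0.0416] 0.61
[270.5 354.5  11.4] [ 0.39203779 -0.19999582  0.04      ]
t 9.0 tcp [ 0.4944 -0.2099  0.088 ] y-yaw -75.1
shift tool mm [ 0.1 -0.6 67. ]
turn deg [ 0.07 -0.1  -0.05]
```

```bash
python3 -m jog '[{"fingers":0.05,"x":0,"y":-0.001,"z":0.02,"rx":0,"ry":0,"rz":0},{"fingers":0.05,"x":0,"y":0,"z":0.025,"rx":0,"ry":0,"rz":0},{"fingers":0.05,"x":0,"y":0,"z":0.021,"rx":0,"ry":0,"rz":0},{"fingers":0.05,"x":0,"y":0,"z":0,"rx":0,"ry":0,"rz":0},{"fingers":0.01,"x":0,"y":0,"z":0,"rx":0,"ry":0,"rz":0},{"fingers":0.01,"x":0,"y":0,"z":0,"rx":0,"ry":0,"rz":0},{"fingers":0.01,"x":0,"y":0,"z":0,"rx":0,"ry":0,"rz":0},{"fingers":0.01,"x":0,"y":0,"z":0,"rx":0,"ry":0,"rz":0}]' 30
python3 -c "
from h import *
to([.5655,.1015,.222],70.5)"
```

```text
clock: 10.0
tcp_pos: [0.4943, -0.209, 0.0219]
orientation: [3.114, 0.411, 0.003]
contact_force: [-0.5, 0.5, 6.2]
grip_width: 0.0178
gripper_force: 29.3
t 10.0 tcp [ 0.4943 -0.209   0.0219] y-yaw -75.0
shift tool mm [ 149.7 -281.1 -200.1]
turn deg [ 0.04 -0.13 34.55]
```

```bash
python3 -m jog '[{"fingers":0.01,"x":0,"y":0,"z":-0.03,"rx":0,"ry":0,"rz":0},{"fingers":0.01,"x":0,"y":0,"z":-0.05,"rx":0,"ry":0,"rz":8.6},{"fingers":0.01,"x":0,"y":0,"z":-0.05,"rx":0,"ry":0,"rz":8.6},{"fingers":0.01,"x":0,"y":0,"z":-0.05,"rx":0,"ry":0,"rz":8.6},{"fingers":0.01,"x":0,"y":0,"z":-0.02,"rx":0,"ry":0,"rz":8.7}]'
python3 -m jog '[{"fingers":0.01,"x":-0.0061,"y":-0.0528,"z":0,"rx":0,"ry":0,"rz":0},{"fingers":0.01,"x":-0.0061,"y":-0.0528,"z":0,"rx":0,"ry":0,"rz":0},{"fingers":0.01,"x":-0.0061,"y":-0.0528,"z":0,"rx":0,"ry":0,"rz":0},{"fingers":0.01,"x":-0.0061,"y":-0.0528,"z":0,"rx":0,"ry":0,"rz":0},{"fingers":0.01,"x":-0.0061,"y":-0.0528,"z":0,"rx":0,"ry":0,"rz":0},{"fingers":0.01,"x":-0.0061,"y":-0.0528,"z":0,"rx":0,"ry":0,"rz":0},{"fingers":0.01,"x":0,"y":0,"z":0,"rx":0,"ry":0,"rz":0},{"fingers":0.01,"x":0,"y":0,"z":0,"rx":0,"ry":0,"rz":0}]'
python3 -c "
from h import *
to([.5655,.1015,.128],70.5)"
```

```text
clock: 10.62
tcp_pos: [0.4945, -0.2091, 0.2243]
orientation: [3.095, -0.539, 0.008]
contact_force: [0.3, -0.2, -0.7]
grip_width: 0.0178
gripper_force: 29.3
clock: 11.62
tcp_pos: [0.5639, 0.1016, 0.2206]
orientation: [3.096, -0.531, -0.001]
contact_force: [0.6, -0.8, -0.6]
grip_width: 0.0177
gripper_force: 29.4
t 11.62 tcp [0.5639 0.1016 0.2206] y-yaw -109.5
shift tool mm [ 1.6 -0.5 92.6]
turn deg [0.05 0.02 0.05]
```

```bash
python3 -m jog '[{"fingers":0.01,"x":0.0015,"y":0,"z":0.04,"rx":0,"ry":0,"rz":0},{"fingers":0.01,"x":0,"y":0,"z":0.03,"rx":0,"ry":0,"rz":0},{"fingers":0.01,"x":0,"y":0,"z":0.0225,"rx":0,"ry":0,"rz":0},{"fingers":0.01,"x":0,"y":0,"z":0,"rx":0,"ry":0,"rz":0},{"fingers":0.01,"x":0,"y":0,"z":0,"rx":0,"ry":0,"rz":0},{"fingers":0.05,"x":0,"y":0,"z":0,"rx":0,"ry":0,"rz":0},{"fingers":0.05,"x":0,"y":0,"z":0,"rx":0,"ry":0,"rz":0},{"fingers":0.05,"x":0,"y":0,"z":0,"rx":0,"ry":0,"rz":0}]'
python3 -m jog '[{"fingers":0.05,"x":0,"y":0,"z":-0.04,"rx":0,"ry":0,"rz":0},{"fingers":0.0854,"x":0,"y":0,"z":-0.04,"rx":0,"ry":0,"rz":0},{"fingers":0.0854,"x":0,"y":0,"z":0,"rx":0,"ry":0,"rz":0}]'
python3 -c "
from h import *
E=r.get_calibration('wrist')['extrinsics'];print(E.round(3))
to([.5655,.1015,.07],70.5)"
```

```text
clock: 12.62
tcp_pos: [0.5659, 0.1018, 0.1288]
orientation: [-3.096, 0.53, -0.001]
contact_force: [-0.6, -0.3, -0.1]
grip_width: 0.05
gripper_force: 0.0
clock: 13.0
tcp_pos: [0.5678, 0.1024, 0.2119]
orientation: [-3.094, 0.53, -0.01]
contact_force: [0.2, -0.3, 0.2]
grip_width: 0.0836
gripper_force: 0.0
[[-0.332 -0.897 -0.292  0.643]
 [-0.943  0.315  0.107  0.075]
 [-0.004  0.31  -0.951  0.355]
 [ 0.     0.     0.     1.   ]]
t 13.0 tcp [0.5678 0.1024 0.2119] y-yaw -109.4
shift tool mm [ -2.7   2.2 141.8]
turn deg [-0.22 -0.32  0.06]
```

I'll put the wrist camera directly above the mouth to check that both balls are inside.

```bash
python3 -m jog '[{"fingers":0.0854,"x":-0.04,"y":0,"z":0,"rx":0,"ry":0,"rz":0},{"fingers":0.0854,"x":-0.04,"y":0.001,"z":0,"rx":0,"ry":0,"rz":0},{"fingers":0.0854,"x":0,"y":0,"z":0,"rx":0,"ry":0,"rz":0},{"fingers":0.0854,"x":0,"y":0,"z":0,"rx":0,"ry":0,"rz":0}]'
python3 -c "
from h import *
p,d,E=look('w8')
k=r.get_calibration('wrist')
uv,_=cv2.projectPoints(np.array([[.5655,.1015,.12]]),*(lambda T:(cv2.Rodrigues(T[:3,:3])[0],T[:3,3]))(np.linalg.inv(E)),k['mtx'],np.array(k['dist']));u,v=uv.ravel().astype(int);print(u,v,E[:3,3])
i=cv2.imread('pics/w8.png')[max(v-60,0):v+60,u-60:u+60];cv2.imwrite('pics/w8c.png',cv2.resize(i,None,fx=4,fy=4))
print(d[v-24:v+25:8,u-24:u+25:8].round(3))
to([.5655,.1015,.2],70.5)"
```

```text
clock: 13.5
tcp_pos: [0.4903, 0.1272, 0.2081]
orientation: [3.096, -0.53, 0.0]
contact_force: [-0.1, -0.8, 0.2]
grip_width: 0.0854
gripper_force: 0.0
319 89 [0.56625662 0.1000231  0.35057766]
[[0.279 0.216 0.253 0.273 0.255 0.215 0.278]
 [0.216 0.265 0.283 0.283 0.289 0.279 0.215]
 [0.225 0.318 0.286 0.284 0.289 0.32  0.231]
 [0.235 0.323 0.293 0.289 0.305 0.322 0.24 ]
 [0.22  0.294 0.324 0.308 0.324 0.315 0.225]
 [0.223 0.242 0.296 0.328 0.31  0.248 0.224]
 [0.292 0.225 0.226 0.235 0.226 0.224 0.291]]
t 13.55 tcp [0.4907 0.127  0.2081] y-yaw -109.5
shift tool mm [79.  -0.9  8.2]
turn deg [ 0.   -0.02  0.01]
```

View pics/w8c.png

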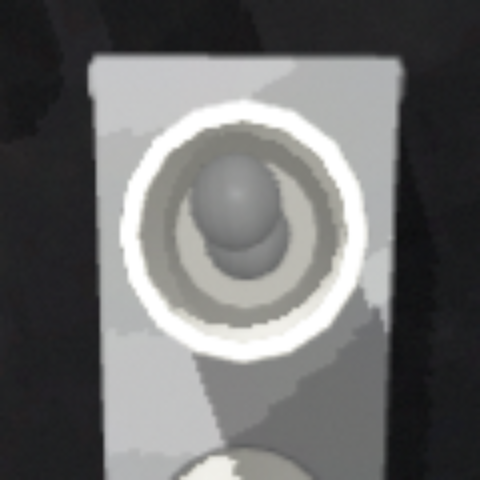

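Both balls are visible inside the tube, one above the other. Now the tube grasp: back over the axis, then down, then close.

```bash
python3 -m jog '[{"fingers":0.064,"x":0.04,"y":-0.001,"z":0,"rx":0,"ry":0,"rz":0},{"fingers":0.064,"x":0.04,"y":0,"z":0,"rx":0,"ry":0,"rz":0},{"fingers":0.064,"x":0,"y":0,"z":0,"rx":0,"ry":0,"rz":0},{"fingers":0.064,"x":0,"y":0,"z":0.05,"rx":0,"ry":0,"rz":0},{"fingers":0.064,"x":0,"y":0,"z":0.04,"rx":0,"ry":0,"rz":0},{"fingers":0.064,"x":0,"y":0,"z":0.03,"rx":0,"ry":0,"rz":0},{"fingers":0.064,"x":0,"y":0,"z":0.017,"rx":0,"ry":0,"rz":0},{"fingers":0.064,"x":0,"y":0,"z":0,"rx":0,"ry":0,"rz":0}]'
python3 -m jog '[{"fingers":0.03,"x":0,"y":0,"z":0,"rx":0,"ry":0,"rz":0},{"fingers":0.03,"x":0,"y":0,"z":0,"rx":0,"ry":0,"rz":0},{"fingers":0.03,"x":0,"y":0,"z":0,"rx":0,"ry":0,"rz":0},{"fingers":0.03,"x":0,"y":0,"z":0,"rx":0,"ry":0,"rz":0}]' 50
python3 -c "
from h import *
to([.5655,.1015,.25],70.5);print(r.get_obs()['joints'].round(2))"
```

```text
clock: 14.55
tcp_pos: [0.5649, 0.1016, 0.0704]
orientation: [3.096, -0.53, -0.003]
contact_force: [0.4, -0.8, 0.0]
grip_width: 0.0642
gripper_force: 0.0
clock: 15.05
tcp_pos: [0.5669, 0.1019, 0.0729]
orientation: [-3.095, 0.531, -0.004]
contact_force: [-0.9, -1.0, 7.2]
grip_width: 0.0394
gripper_force: 50.7
t 15.05 tcp [0.5669 0.1019 0.0729] y-yaw -109.5
shift tool mm [  -0.7    0.6 -177.1]
turn deg [-0.08 -0.14  0.04]
[-0.23  0.51 -0.08  1.92  0.06  0.71 -2.25]
```

```bash
python3 -m jog '[{"fingers":0.03,"x":0,"y":0,"z":-0.015,"rx":0,"ry":0,"rz":0},{"fingers":0.03,"x":0,"y":0,"z":-0.025,"rx":0,"ry":0,"rz":0},{"fingers":0.03,"x":0,"y":0,"z":-0.03,"rx":0,"ry":0,"rz":0},{"fingers":0.03,"x":0,"y":0,"z":-0.03,"rx":0,"ry":0,"rz":0},{"fingers":0.03,"x":0,"y":0,"z":-0.03,"rx":0,"ry":0,"rz":0},{"fingers":0.03,"x":0,"y":0,"z":-0.03,"rx":0,"ry":0,"rz":0},{"fingers":0.03,"x":0,"y":0,"z":-0.03,"rx":0,"ry":0,"rz":0},{"fingers":0.03,"x":0,"y":0,"z":-0.015,"rx":0,"ry":0,"rz":0}]'
python3 -m jog '[{"fingers":0.03,"x":0,"y":0,"z":0,"rx":0,"ry":0,"rz":0},{"fingers":0.03,"x":0,"y":0,"z":0,"rx":0,"ry":4,"rz":0},{"fingers":0.03,"x":0,"y":0,"z":0,"rx":0,"ry":6,"rz":0},{"fingers":0.03,"x":0,"y":0,"z":0,"rx":0,"ry":6,"rz":0}]'
python3 -c "
from h import *
to([.5655,.1015,.25],70.5);print(r.get_obs()['joints'].round(2))"
```

```text
clock: 16.05
tcp_pos: [0.5659, 0.1018, 0.2786]
orientation: [-3.096, 0.53, -0.003]
contact_force: [0.4, 0.2, -2.4]
grip_width: 0.0394
gripper_force: 51.2
clock: 16.55
tcp_pos: [0.5648, 0.1014, 0.2747]
orientation: [3.02, -0.517, 0.425]
contact_force: [-0.4, -0.3, -1.2]
grip_width: 0.0396
gripper_force: 51.2
t 16.55 tcp [0.5648 0.1014 0.2747] y-yaw -109.4
shift tool mm [-6.2 -0.4 23.9]
turn deg [  0.07 -16.05   0.06]
[-0.33  0.16 -0.07  1.93  0.26  0.86 -2.46]
```

```bash
python3 -m jog '[{"fingers":0.03,"x":0.01,"y":0,"z":0.01,"rx":0,"ry":6,"rz":0},{"fingers":0.03,"x":0.01,"y":0,"z":0.01,"rx":0,"ry":6,"rz":0},{"fingers":0.03,"x":0.01,"y":0,"z":0.01,"rx":0,"ry":6,"rz":0},{"fingers":0.03,"x":0,"y":0,"z":0,"rx":0,"ry":0,"rz":0}]'
python3 -c "
from h import *
to([.5655,.1015,.25],70.5);print(r.get_obs()['joints'].round(2))"
```

```text
clock: 17.05
tcp_pos: [0.5999, 0.0891, 0.2567]
orientation: [2.872, -0.487, 0.87]
contact_force: [0.2, -0.7, -1.9]
grip_width: 0.0393
gripper_force: 51.2
t 17.05 tcp [0.5999 0.0891 0.2567] y-yaw -109.3
shift tool mm [-34.1  -0.3 -14.7]
turn deg [  0.18 -33.73   0.23]
[-0.53  0.15  0.06  2.1   0.76  0.61 -2.95]
```

Joint 7 is close to its limit. Spinning about the tool z, which is also the tube axis, keeps the tilt and backs the joint off.

```bash
python3 -m jog '[{"fingers":0.03,"x":0,"y":0,"z":0,"rx":0,"ry":0,"rz":-6},{"fingers":0.03,"x":0,"y":0,"z":0,"rx":0,"ry":0,"rz":-10},{"fingers":0.03,"x":0,"y":0,"z":0,"rx":0,"ry":0,"rz":-10},{"fingers":0.03,"x":0,"y":0,"z":0,"rx":0,"ry":0,"rz":-10},{"fingers":0.03,"x":0,"y":0,"z":0,"rx":0,"ry":0,"rz":-4},{"fingers":0.03,"x":0,"y":0,"z":0,"rx":0,"ry":0,"rz":0}]'
cat >> h.py <<'E'
def tilt():
    o=r.get_obs();M=R.from_rotvec(o["orientation"]);z=M.as_matrix()[:,2]
    t=np.degrees(np.arccos(-z[2]));ax=np.cross([0,0,-1],z);ax/=np.linalg.norm(ax)
    print("tilt",t,"to 45:",(M.inv().apply(ax)*(45-t)).round(2),"j",o["joints"].round(2),o["tcp_pos"],z)
E
python3 -c "
from h import *
tilt()"
```

```text
clock: 17.8
tcp_pos: [0.6022, 0.0884, 0.2596]
orientation: [2.714, 0.485, 0.73]
contact_force: [0.1, -0.5, -0.6]
grip_width: 0.0392
gripper_force: 51.2
tilt 33.87984145905096 to 45: [-7.12  8.55 -0.  ] j [-0.47  0.15 -0.    2.09  0.77  0.62 -2.27] [0.60221888 0.08835844 0.25957408] [ 0.52538362 -0.18634901 -0.83020847]
```

```bash
python3 -m jog '[{"fingers":0.03,"x":0,"y":0,"z":0,"rx":-2.4,"ry":2.85,"rz":0},{"fingers":0.03,"x":0,"y":0,"z":0,"rx":-2.4,"ry":2.85,"rz":0},{"fingers":0.03,"x":0,"y":0,"z":0,"rx":-2.3,"ry":2.85,"rz":0},{"fingers":0.03,"x":0,"y":0,"z":0,"rx":0,"ry":0,"rz":0},{"fingers":0.03,"x":0,"y":0,"z":0,"rx":0,"ry":0,"rz":0},{"fingers":0.03,"x":0,"y":0,"z":0,"rx":0,"ry":0,"rz":0}]'
python3 -c "
from h import *
tilt();look('w9')
look('t9','top');find('closed_tube_1_centre','top');find('open_tube_centre','top')
a=cv2.imread('pics/w9.png');b=cv2.resize(cv2.imread('pics/t9.png')[100:300,100:420],None,fx=1.25,fy=1.25)
b=cv2.copyMakeBorder(b,0,0,0,0,cv2.BORDER_CONSTANT);a=cv2.resize(a,(400,250));cv2.imwrite('pics/m9.png',np.hstack([a,b]))"
```

```text
clock: 18.55
tcp_pos: [0.6029, 0.0885, 0.2603]
orientation: [2.555, 0.461, 0.937]
contact_force: [-0.8, -0.2, -0.8]
grip_width: 0.0396
gripper_force: 51.2
tilt 45.10365286851863 to 45: [ 0.07 -0.08 -0.  ] j [-0.58  0.14  0.03  2.21  1.24  0.62 -2.77] [0.60288174 0.08853756 0.26031731] [ 0.66822479 -0.23512701 -0.70582641]
top closed_tube_1_centre [0.4394, 0.1496, 0.0674] 0.87
top closed_tube_1_centre [0.5274, -0.2001, -0.0014] 0.59
top open_tube_centre [0.6069, 0.0871, 0.2495] 0.94
top open_tube_centre [0.5538, 0.0143, 0.0546] 0.84
top open_tube_centre [0.6136, -0.0293, 0.0574] 0.78
```

View pics/m9.png

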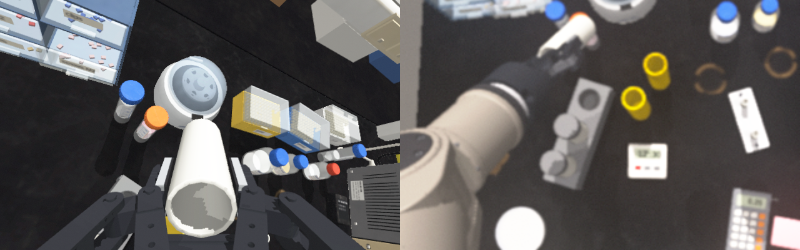

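The tube is held slanted at 45°, about 0.19 m above the bench at its lowest. The closed tubes are still standing, and the timer and stand haven't moved.

```bash
python3 -c "
from bench import r
print(r.hand_in())"
```

```text
the job is handed in; nothing more can be done
None
```

The job is handed in: both balls are in the open tube, which is held steady at 45° with its mouth up, about 19 cm clear of the bench, at about 19 s of the 64 s. I saw both balls in the tube before lifting it but did not look inside again after the tilt.

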